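Tip the used wafer shippers out of the twin-bay tray

ROBOT

A 6-joint arm with a two-finger parallel gripper is mounted at the origin on the work surface. World frame = base frame: x ahead of the robot, y to its left, z up, the work surface at z = 0. Lengths are in mm, angles in degrees, forces in N, time in s.
With the tool pointing down it reaches from about 300 to 850 mm from the base axis. Payload 4.2 kg.
Tool frame: the origin (TCP) lies at the very end of the fingers, on their centre line; the grasp point (between the pads) lies 19 mm behind it (env.grip_depth is the distance from the TCP to the grasp point, in mm); y points along the fingers, z is the direction in which the jaws open and shut, and the axes are right-handed (so a half turn about y gives the same grasp; the last joint's range is limited). The gripper opens to 91 mm and grips with 3 to 60 N. Pads are 32 mm wide; open, the fingers measure 118 mm over their backs; the gripper's body (76 mm by 178 mm) begins 60 mm behind the grasp point.
Start: joints at [67.838, 18.312, 89.639, -0, 72.044, -1.146], TCP at [206.216, 536.767, 213.976] pointing down, gripper open.
Joint ranges: [-177.97, 177.97], [-48.28, 115.42], [12.27, 149.76], [-77.06, 257.06], [2.81, 150.46], [-146.56, 146.56]. Speed limits (degrees/s): [147.25, 147.25, 180, 180, 180, 180].

INTERFACE

Orientations are given as [roll, pitch, yaw] about the fixed x, y, z axes, in that order (R = Rz(yaw) Ry(pitch) Rx(roll)).
In Python, from workcell import state, imaging, job, env gives the robot as it stands.
- The arm moves only by the shell command python3 -m pendant 'ROWS' [FORCE]. ROWS is JSON, a list of rows, each an object with "delta_pos": the shift along the tool's x, y, z in cm, a list of three; "twist": the turn, a rotation vector about the tool's x, y, z in degrees, a list of three; "grip": the opening in per cent of the stroke, from 0 (shut) to 100 (fully open). In form: [{"delta_pos": [tx, ty, tz], "twist": [wx, wy, wz], "grip": grip}, ...]. A call has exactly 5 rows; each row is the pose to reach, as a shift and turn from the pose commanded when the call began, along the tool's axes at that moment; what a row does not reach only later rows make up. A row lasts 1/10 s, in which the tool goes at most 50 mm and 8.59 degrees, less where a joint would pass 70% of its speed; a pose out of reach is approached as far as the arm can. A call with a gripper value outside its range is refused whole. The fingers move at their own pace and stop on an object; FORCE is the grip in N (left out, the last holds). Time passes only in rows, so rows that repeat a pose let the fingers close, or fill a call up. It gives the time, the measured TCP pose, the force and the opening at its end, in the units of the state.
- state(): the state, without advancing time (a new reading comes with each control period).
- imaging.grab_frame(name): name is "side" or "top"; returns (picture, depth): 400x640x3 uint8, red, green, blue; 400x640 float32, mm along the optical axis (not along the pixel's ray), 0 where there is no reading.
- imaging.camera_info(name): a dict with "fx", "fy", "cx", "cy" (pixels), "R" (3x3) and "t" (3): a world point X has camera coordinates R X + t. Camera axes: x right, y down, z forward; pixel columns grow to the right and rows downward; lengths in mm; the calibration is good to about 2 mm. A picture is of the moment at which its call begins. camera_info takes no time and is no camera call.
- job.job_done(): hands the job in, once; it reports no verdict.
The state is a dict: "time_s": time; "qpos": joint angles; "qvel": joint speeds; "effort": joint torques, N m; "ee_pos": TCP position; "ee_rot": TCP orientation; "force": force on the tool from outside, world axes, zero at the start; "torque": the same for the moment, N m; "gripper_width": finger opening in mm.
Only numpy, scipy, OpenCV 4.12 (cv2) and the standard library are available. Lean on these libraries where they do the work, as an engineer would, in place of code of your own. Each camera call takes 0.05 s, during which the arm holds its last target.

TASK

Take the white twin-bay tray by its handle and tip the three used (black) wafer shippers out over its spout into the yellow bin, while the two clean (blue) ones stay in their bay. Then set the tray gently back on its blue mat, square to it and facing the way it stood, and let go. Do not shift the bin or disturb anything else on the bench.

Things in the scene. Friction and masses are not known exactly. Their poses are not given: they have to be found in the camera images.
- handle (a point): centre of the white tray's grey hand grip, a flat-sided bar 16 mm thick (tray x), 92 mm long (tray y), 28 mm tall; it is 102 mm above the tray's underside. 33 mm of free gap below the bar, between two end posts (6 mm wide). Axes are the tray's: z up, x from the handle towards the spout. Tray 202 mm long (x -82 to +120 from here), 90 mm wide, walls 42 mm high, 0.17 to 0.34 kg empty
- tray: the white tray; origin on its underside below the handle, x towards the spout. Used bay on the +x side, 82 mm wide: floor level from x = 2 to 80 mm, then rising at 15 degrees to the spout's open lip; no end wall. Slick plastic: with the tray tipped spout-down the stacked used shippers may shift from 14 degrees of tilt, begin to slide out at about 29 to 35 and run out forwards at 40 to 50
- clean_bay (a point): middle of the clean bay's floor, 40 mm to -x of the handle and 98 mm below it. Bay 76 x 82 mm inside, closed all round: walls 42 mm high, and under the handle the 55 mm high divider between the bays. When the tray is tipped spout-down the clean shippers slide against the divider and stay in to beyond 60 degrees
- spout (a point): middle of the spout's lip, over which the used shippers leave: 120 mm along tray x from the handle and 87.3 mm below it; axes as the tray's
- mat: flat blue mat with a thin white border line, 250 mm (x) by 130 mm (y), 4 mm thick, fixed to the bench; origin at the centre of its underside. The tray stands on it at the start with tray x along mat x, the handle 20 mm to the -x side of the mat's centre (so the tray's outline is centred on the mat), each within 6 mm
- bin: open yellow bin, 190 mm (x) by 170 mm (y) outside, 110 mm high, walls and floor 4 mm, 0.9 kg, stands loose on the bench; origin at the centre of its underside, z up
- used0_c (a point): centre of a used wafer shipper: round flat black plastic case, 64 mm in diameter, 12 mm thick, 22 g; z is the disc's axis. The lowest of the three stacked flat in the used bay
- used1_c (a point): centre of the middle used shipper (black, like used0)
- used2_c (a point): centre of the topmost used shipper (black, like used0)
- clean0_c (a point): centre of a clean wafer shipper: same disc with a blue lid, 64 mm in diameter, 12 mm thick, 22 g; the lower of the two stacked flat in the clean bay
- clean1_c (a point): centre of the upper clean shipper (blue, like clean0)
- mask_box: bystander: black photomask box, 135 x 135 x 23 mm; origin under its centre
- cassette: bystander: white slotted wafer cassette, 108 x 102 x 86 mm; origin under its centre
- wash_bottle: bystander: white bottle with a red cap, 64 mm in diameter, 170 mm tall; origin under its centre
- tweezers: bystander: steel wafer tweezers lying flat, 140 x 18 mm, 7 mm thick; x along them; origin at mid-length at bench level
- lens_can: bystander: upright aluminium lens can, 46 mm in diameter, 68 mm tall; origin under its centre
- uv_probe: bystander: black round light probe, 60 mm in diameter, 22 mm high; origin under its centre
- dish: bystander: covered glass dish, 96 mm in diameter, 18 mm high; origin under its centre
Things that resemble listed ones, but are neither listed nor needed, are in the scene too. Leave any purple look-alike of the tray alone. Leave any red look-alike of the part that bears used2_c alone.

How it is judged (in metres and radians):
On the way, in this order (a step that is already met when the one before it is completed fails the run):
1. the tray is tipped by more than 20 degrees with its spout over the bin (angle between handle's own z axis and vertical above 0.35 rad and horizontal distance between spout and bin below 0.11 m and height (world z) of spout above 0.06 m).
2. all three used shippers are in the bin (x of used0_c in the frame of bin between -0.091 and 0.091 m and y of used0_c in the frame of bin between -0.081 and 0.081 m and x of used1_c in the frame of bin between -0.091 and 0.091 m and y of used1_c in the frame of bin between -0.081 and 0.081 m and x of used2_c in the frame of bin between -0.091 and 0.091 m and y of used2_c in the frame of bin between -0.081 and 0.081 m and z of used0_c in the frame of bin between 0 and 0.1 m and z of used1_c in the frame of bin between 0 and 0.1 m and z of used2_c in the frame of bin between 0 and 0.1 m), for 0.2 s.
At the end, for the whole second after the job is handed in: the three used shippers lie inside the bin, the two clean ones in the tray's clean bay, and the tray stands flat and released on its mat, its outline within 20 mm of the mat's centre both ways, within 0.15 rad of square, its spout pointing the way it did at the start (all of step 2 and x of clean0_c in the frame of handle between -0.09 and 0.005 m and y of clean0_c in the frame of handle between -0.045 and 0.045 m and z of clean0_c in the frame of handle between -0.105 and -0.04 m and x of clean1_c in the frame of handle between -0.09 and 0.005 m and y of clean1_c in the frame of handle between -0.045 and 0.045 m and z of clean1_c in the frame of handle between -0.105 and -0.04 m and x of handle in the frame of mat between -0.04 and 0 m and y of handle in the frame of mat between -0.02 and 0.02 m and z of handle in the frame of mat between 0.1 and 0.112 m and x of spout in the frame of mat above 0.05 m and angle between the x axis of handle and the x axis of mat, either way round below 0.15 rad and angle between handle's own z axis and vertical below 0.05 rad); the robot touches nothing.
It fails at once if a clean shipper leaves its bay (not (x of clean0_c in the frame of handle between -0.09 and 0.005 m and y of clean0_c in the frame of handle between -0.045 and 0.045 m and z of clean0_c in the frame of handle between -0.105 and -0.04 m and x of clean1_c in the frame of handle between -0.09 and 0.005 m and y of clean1_c in the frame of handle between -0.045 and 0.045 m and z of clean1_c in the frame of handle between -0.105 and -0.04 m)).
It fails at once if the tray is dropped or slammed on the mat (it comes down the last 10 mm faster than 0.4 m/s) (z of handle in the frame of mat below 0.116 m and horizontal distance between handle and mat below 0.1 m and linear speed of tray above 0.4 m/s).
It fails at once if the bin is shifted by more than 30 mm (distance of bin from where it was at the start of the episode above 0.03 m).
It fails at once if another thing on the bench is shifted or knocked over (moved by more than 25 mm or tipped) (distance of any of mask_box, cassette, wash_bottle, tweezers, lens_can, uv_probe, dish from where it was at the start of the episode above 0.025 m or angle between any of mask_box, cassette, wash_bottle, tweezers, lens_can, uv_probe, dish's own z axis and vertical above 0.5 rad).
It also fails if it takes over 61 s, if anything falls off the work surface, if the arm or the gripper's body presses on something with over 40 N, if the wrist force passes 120 N, or if a joint passes its speed limit or range.

## Working session

There is one attempt and no reset: what is moved stays moved. The work goes in short steps, Python scripts to look and compute and a shell command to move; the robot and the scene stay as the last step left them, time stands still between calls to the robot, and variables do not carry over. Pictures are saved under pics/ and viewed, and the job is handed in when it is done.

```bash
ls; mkdir -p pics; python3 - <<'E'
from workcell import state, imaging, job, env
import cv2, numpy as np
for n in ("top","side"):
    p,d=imaging.grab_frame(n); cv2.imwrite(f"pics/{n}0.png",p[:,:,::-1]); np.savez(f"/tmp/{n}0.npz",p=p,d=d)
    print(n,imaging.camera_info(n))
print(state(), env.grip_depth)
E
```

```text
pics
top {'fx': 378.5291521156877, 'fy': 378.5291521156877, 'cx': 313.87475000059925, 'cy': 195.9029949349501, 'R': array([[ 0.01698928, -0.99977125, -0.01299259],
       [-0.99430155, -0.01552572, -0.10546739],
       [ 0.10524154,  0.01471037, -0.99433788]]), 't': array([-5.48743930e-01,  5.51967354e+02,  1.27581041e+03])}
side {'fx': 508.79410347825683, 'fy': 508.79410347825683, 'cx': 321.46218500649803, 'cy': 211.23761804581292, 'R': array([[-0.89844735, -0.43898063,  0.00939995],
       [-0.30555788,  0.60971471, -0.73135652],
       [ 0.31532006, -0.65995755, -0.68193056]]), 't': array([ 496.46905781,  222.803639  , 1778.48168919])}
{'time_s': 0.1, 'qpos': array([ 6.78369288e+01,  1.83485237e+01,  8.96990325e+01, -4.49118906e-04,
        7.20440601e+01, -1.14600812e+00]), 'qvel': array([-0.06581435, -0.08571321, -0.14541752, -0.02953585, -0.09183713,
       -0.07864617]), 'effort': array([-9.98812902e-05, -4.13332057e+01, -2.32510918e+01,  7.28828972e-02,
        4.21119144e-02, -5.40889573e-05]), 'ee_pos': array([206.05457362, 536.33067388, 213.20148453]), 'ee_rot': array([-9.00916065e+01,  1.40541470e-03, -2.10169254e+01]), 'force': array([ 0.28413207,  0.10419666, -0.27858806]), 'torque': array([-0.01851561, -0.00143839,  0.02892404]), 'gripper_width': 90.94914828960594} 18.8
```

View pics/top0.png

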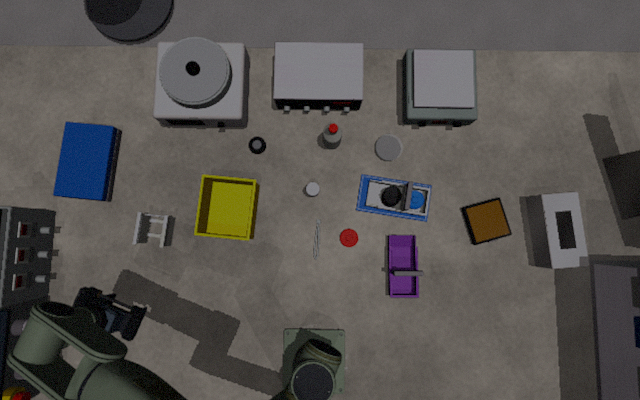

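View pics/side0.png

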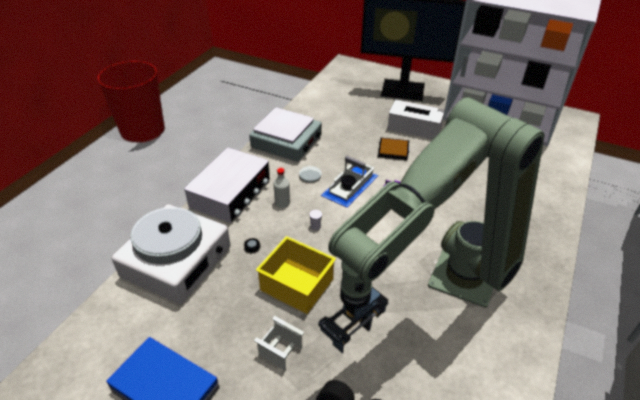

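```bash
cat > h.py <<'E'
import numpy as np, cv2
from workcell import imaging, state
def ray(n,u,v):
    c=imaging.camera_info(n); R=c['R'];t=c['t']
    d=R.T@np.array([(u-c['cx'])/c['fx'],(v-c['cy'])/c['fy'],1.]); return -R.T@t,d
def onz(n,u,v,z):
    o,d=ray(n,u,v); return o+d*(z-o[2])/d[2]
def cloud(n,d):
    c=imaging.camera_info(n); v,u=np.mgrid[:400,:640]
    P=np.stack([(u-c['cx'])/c['fx']*d,(v-c['cy'])/c['fy']*d,d],-1)
    return (P-c['t'])@c['R']
def proj(n,X):
    c=imaging.camera_info(n); p=c['R']@np.array(X,float)+c['t']; return p[0]/p[2]*c['fx']+c['cx'],p[1]/p[2]*c['fy']+c['cy']
E
python3 - <<'E'
from h import *
for n,(a,b,c,dd) in {'top':(350,440,165,230),'side':(310,390,145,215)}.items():
    z=np.load(f'/tmp/{n}0.npz'); 
    im=cv2.resize(z['p'][c:dd,a:b],None,fx=8,fy=8,interpolation=cv2.INTER_CUBIC); cv2.imwrite(f'pics/{n}_crop.png',im[:,:,::-1])
z=np.load('/tmp/top0.npz'); p=z['p'];d=z['d'];C=cloud('top',d); hsv=cv2.cvtColor(p,cv2.COLOR_RGB2HSV)
# mat
m=((hsv[...,0]>100)&(hsv[...,0]<125)&(hsv[...,1]>120)&(hsv[...,2]>60)).astype(np.uint8); m[:, :340]=0
m[:,:345]=0;m[:165]=0;m[230:]=0;m[:,445:]=0
q=np.argwhere(m)[:,::-1].astype(np.float32)
W=np.array([onz('top',u,v,4)[:2] for u,v in q],np.float32)
r=cv2.minAreaRect(cv2.convexHull(W));print('mat',r)
# depth mat/tray heights
reg=C[165:230,350:440]; Z=reg[...,2]
print(np.round(Z[::4,::5]).astype(int))
h=(Z>85)&(Z<125); print('handle',reg[h].mean(0),reg[h].min(0),reg[h].max(0),h.sum())
# bin
m=((hsv[...,0]>22)&(hsv[...,0]<35)&(hsv[...,1]>150)&(hsv[...,2]>60)); 
B=C[m]; t=B[B[:,2]>100]; print('bin',cv2.minAreaRect(t[:,:2].astype(np.float32)),t[:,2].mean(),t[:,2].max())
E
```

```text
mat ((553.9453735351562, -269.3837890625), (246.2095489501953, 127.767822265625), 81.73124694824219)
[[  -3    7   -3   -2    2    2    5   -2   -4    0   -2    2   -5    3
     1   -3    0    3]
 [  -4   -3   -3    1    1    0    2   -3    4   -5   -4   -2    4   -1
     3   -2   -3   -4]
 [  -2   -5   -3    0    3   -1   -2   -3    0 1327   -2    0   -1   -1
     1   -4   -1    2]
 [  -4   -5   -1    5    5   12    6    0   -4   -2    1   -1   -1   -2
    -3   -1    2    1]
 [   2    0    6    5   15   27   34   40   46    8    5    1  121    1
    -4    4    1   -3]
 [   2    2    6   10   19   14    9   11    6   23   32   64  117    3
     3    1    3   -1]
 [  -4    8    4    7   19   11    5   41   45   40    7   58  117    5
    22   45    2   -1]
 [   0   -1    3    6   19   11    6   43   39   43   45  102  119   30
    30   21   -6    1]
 [   0    2    3    4   13   11    8   41   48   43   37  114  118   37
    28   26   -3    0]
 [   4   -4    1    3   14    8   10   37   38   41   15  115   26   34
    26   35    3    1]
 [   1    1    1   13   39 1327    5    8   18   
[... 197 characters left out ...]
    1   -3   49
    46   46    0   -2]
 [  -1   -1   -4    1    5   -3    0   -1    0    0    4    3    5    4
     6    3    2   -2]
 [   3   -1   -6    3   -1    0   -3    2   -2    2    1    3    1   -4
     6    1    0   -3]
 [  -4    1   -1   -2    0   -4   -4    2   -1   -4   -3   -1   -2    1
    -1   -1    2    1]
 [  13   -2   -3   -1   -2   -2   -2    0    3   -3    0   -2    1   -2
    -3    3   -4    2]]
handle [ 549.63794333 -292.64405237  115.57396658] [ 504.90047834 -308.36221879   93.24584725] [ 595.56736556 -280.44785755  124.01842247] 183
bin ((320.167236328125, 532.94873046875), (354.1932373046875, 1045.27880859375), 28.56842803955078) 133.57289216190426 1326.7940431667273
```

View pics/top_crop.png

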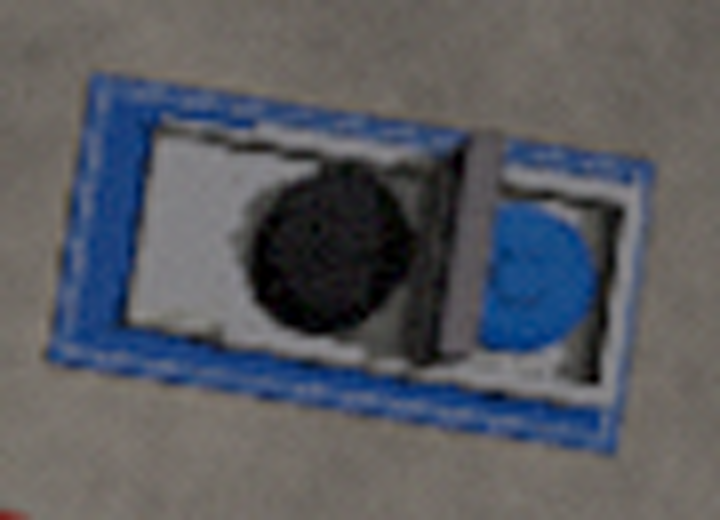

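View pics/side_crop.png

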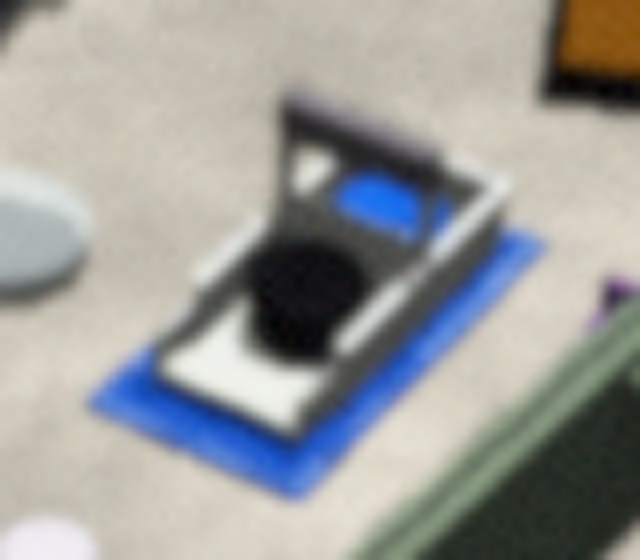

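```bash
python3 - <<'E'
from h import *
z=np.load('/tmp/top0.npz'); p=z['p'];d=z['d'];C=cloud('top',d); hsv=cv2.cvtColor(p,cv2.COLOR_RGB2HSV)
sub=np.zeros(d.shape,bool); sub[165:230,350:440]=1
h=sub&(C[...,2]>109)&(C[...,2]<130)
P=np.argwhere(h)[:,::-1]; W=np.array([onz('top',u,v,120)[:2] for u,v in P],np.float32)
print('handle rect',cv2.minAreaRect(W),W.mean(0),len(W),np.median(C[h][:,2]))
m=((hsv[...,0]>22)&(hsv[...,0]<35)&(hsv[...,1]>150)&(hsv[...,2]>60)).astype(np.uint8); m[:,:190]=0;m[:,265:]=0;m[:170]=0;m[245:]=0
k=(m>0)&(C[...,2]>98)&(C[...,2]<122)
W=np.array([onz('top',u,v,110)[:2] for v,u in np.argwhere(k)],np.float32); print('bin rim',cv2.minAreaRect(W),np.median(C[k][:,2]))
# side check of bin
zs=np.load('/tmp/side0.npz'); Cs=cloud('side',zs['d']); hs=cv2.cvtColor(zs['p'],cv2.COLOR_RGB2HSV)
k=(hs[...,0]>22)&(hs[...,0]<35)&(hs[...,1]>150)&(Cs[...,2]>104)&(Cs[...,2]<116)&(Cs[...,0]>300); print('side bin',cv2.minAreaRect(Cs[k][:,:2].astype(np.float32)),k.sum())
k=np.zeros(d.shape,bool);k[150:200,320:390]=1;k&=(Cs[...,2]>109)&(Cs[...,2]<125);
print('side handle',cv2.minAreaRect(Cs[k][:,:2].astype(np.float32)),Cs[k].mean(0))
for nm,u,v,zz in [('bottle',333,130,170),('lens',312,188,68),('cassette',152,228,86),('probe',257,145,22),('dish',388,148,18),('red',349,238,10),('purple',404,272,106),('mask',486,220,23)]:
    print(nm,onz('top',u,v,zz).round())
E
```

```text
handle rect ((549.9403076171875, -292.8177795410156), (17.965717315673828, 91.79457092285156), 81.41123962402344) [ 550.04675 -293.32523] 157 118.38211054871215
bin rim ((504.061279296875, 294.5796203613281), (178.0185546875, 198.0731658935547), 85.15796661376953) 109.12349903258865
side bin ((500.1689758300781, 298.18658447265625), (183.08836364746094, 200.31663513183594), 85.03128051757812) 423
side handle ((546.1602783203125, -287.3071594238281), (30.513839721679688, 90.362060546875), 87.17000579833984) [ 546.17504191 -290.14835894  115.39493349]
bottle [745. -50. 170.]
lens [574.  15.  68.]
cassette [432. 538.  86.]
probe [730. 212.  22.]
dish [ 726. -249.   18.]
red [ 410. -115.   10.]
purple [ 306. -282.  106.]
mask [ 479. -582.   23.]
```

```bash
cat > k.py <<'E'
import numpy as np
from scipy.spatial.transform import Rotation as Ro
def Rm(q,s4=1):
    q=np.array(q)
    return Ro.from_euler('z',q[0],degrees=True)*Ro.from_euler('y',q[1]+q[2],degrees=True)*Ro.from_euler('z',s4*q[3],degrees=True)*Ro.from_euler('y',q[4],degrees=True)*Ro.from_euler('z',s*q[5],degrees=True)*T
s=1
T=Ro.identity()
def target(yaw,tilt,flip):
    # tray frame: Rz(yaw) Ry(tilt); tool: y=-trayz, z=+-trayx
    Rt=Ro.from_euler('z',yaw,degrees=True)*Ro.from_euler('y',tilt,degrees=True)
    sg=-1 if flip else 1
    z=np.array([sg,0,0]);y=np.array([0,0,-1]);x=np.cross(y,z)
    return Rt*Ro.from_matrix(np.stack([x,y,z],1))
E
python3 - <<'E'
import k,numpy as np
from k import *
q0=[67.838,18.312,89.639,0,72.044,-1.146]
Rt=Ro.from_euler('xyz',[-90.0,0,-21.0169],degrees=True)
base=Ro.from_euler('z',q0[0],degrees=True)*Ro.from_euler('y',180,degrees=True)*Ro.from_euler('z',q0[5],degrees=True)
k.T=base.inv()*Rt
print(k.T.as_matrix().round(2))
# wrist solve
k.T=Ro.from_matrix(k.T.as_matrix().round())
print((k.Rm(q0).inv()*Rt).magnitude()*57.3)
for name,p,yaw,tilts in [('grasp',(549,-291),81.5,[0]),('dump',(507,230),81.5,[0,30,55]),('dump yaw95',(507,230),95,[0,30,55]),('dump yaw60',(507,230),60,[0,55]),('dump yaw 110',(507,230),110,[0,55])]:
  for flip in (0,1):
    for t in tilts:
      q1=np.degrees(np.arctan2(p[1],p[0]))
      for s23 in (100,115):
        W=(Ro.from_euler('z',q1,degrees=True)*Ro.from_euler('y',s23,degrees=True)).inv()*target(yaw,t,flip)*k.T.inv()
        e=W.as_euler('ZYZ',degrees=True)
        print(name,flip,t,s23,e.round(),)
E
```

```text
[[ 0.  0. -1.]
 [-1.  0. -0.]
 [ 0.  1.  0.]]
0.005080728544277118
grasp 0 0 100 [   0.   80. -109.]
grasp 0 0 115 [   0.   65. -109.]
grasp 1 0 100 [-0. 80. 71.]
grasp 1 0 115 [-0. 65. 71.]
dump 0 0 100 [  0.  80. -57.]
dump 0 0 115 [  0.  65. -57.]
dump 0 30 100 [-25.  97. -56.]
dump 0 30 115 [-25.  83. -50.]
dump 0 55 100 [-47. 110. -61.]
dump 0 55 115 [-44.  99. -50.]
dump 1 0 100 [  0.  80. 123.]
dump 1 0 115 [  0.  65. 123.]
dump 1 30 100 [-25.  97. 124.]
dump 1 30 115 [-25.  83. 130.]
dump 1 55 100 [-47. 110. 119.]
dump 1 55 115 [-44.  99. 130.]
dump yaw95 0 0 100 [  0.  80. -71.]
dump yaw95 0 0 115 [  0.  65. -71.]
dump yaw95 0 30 100 [-28.  91. -68.]
dump yaw95 0 30 115 [-29.  78. -61.]
dump yaw95 0 55 100 [-52. 100. -70.]
dump yaw95 0 55 115 [-51.  90. -59.]
dump yaw95 1 0 100 [ -0.  80. 109.]
dump yaw95 1 0 115 [ -0.  65. 109.]
dump yaw95 1 30 100 [-28.  91. 112.]
dump yaw95 1 30 115 [-29.  78. 119.]
dump yaw95 1 55 100 [-52. 100. 110.]
dump yaw95 1 55 115 [-51.  90. 121.]
dump yaw60 0 0 100 [  0.  80. -36.]
dump yaw60 0 0 115 [  0.  65. -36.]
dump yaw60 0 55 100 [-35. 124. -44.]
dump yaw60 0 55 115 [-31. 111. -34.]
dump yaw60 1 0 100 [  0.  80. 144.]
dump yaw60 1 0 115 [  0.  65. 144.]
dump yaw60 1 55 100 [-35. 124. 136.]
dump yaw60 1 55 115 [-31. 111. 146.]
dump yaw 110 0 0 100 [  0.  80. -86.]
dump yaw 110 0 0 115 [  0.  65. -86.]
dump yaw 110 0 55 100 [-55.  88. -79.]
dump yaw 110 0 55 115 [-56.  79. -67.]
dump yaw 110 1 0 100 [-0. 80. 94.]
dump yaw 110 1 0 115 [-0. 65. 94.]
dump yaw 110 1 55 100 [-55.  88. 101.]
dump yaw 110 1 55 115 [-56.  79. 113.]
```

Look-alikes: the white tray on the blue mat at top (394,198), and the purple tray at (403,265), which is the decoy. For discs, there is the black stack at (390,196), the blue one at (418,200), and the red decoy at (349,238). I'm taking the white tray. The crops show black shippers on the spout side (left, +y) and blue ones behind the handle. Its bar measures 18×92 mm at z≈119, which matches the description.

```bash
python3 -m pendant '[{"delta_pos":[3.1,0,-3.2],"twist":[0,0,0],"grip":70},{"delta_pos":[6.2,0,-6.5],"twist":[0,0,0],"grip":70},{"delta_pos":[9.2,0,-9.7],"twist":[0,0,0],"grip":70},{"delta_pos":[12.3,0,-13],"twist":[0,0,0],"grip":70},{"delta_pos":[15.4,0,-16.2],"twist":[0,0,0],"grip":70}]' 
python3 -m pendant '[{"delta_pos":[3.1,0,-3.2],"twist":[0,0,0],"grip":70},{"delta_pos":[6.2,0,-6.5],"twist":[0,0,0],"grip":70},{"delta_pos":[9.2,0,-9.7],"twist":[0,0,0],"grip":70},{"delta_pos":[12.3,0,-13],"twist":[0,0,0],"grip":70},{"delta_pos":[15.4,0,-16.2],"twist":[0,0,0],"grip":70}]'
python3 -m pendant '[{"delta_pos":[3.1,0,-3.2],"twist":[0,0,0],"grip":70},{"delta_pos":[6.2,0,-6.5],"twist":[0,0,0],"grip":70},{"delta_pos":[9.2,0,-9.7],"twist":[0,0,0],"grip":70},{"delta_pos":[12.3,0,-13],"twist":[0,0,0],"grip":70},{"delta_pos":[15.4,0,-16.2],"twist":[0,0,0],"grip":70}]'
cat > go.py <<'E'
# usage: go.py x y z yaw tilt  (grasp-point target) -> tool-frame delta from measured pose
import sys,numpy as np
from k import target,Ro
from workcell import state
x,y,z,yaw,tilt=map(float,sys.argv[1:6])
s=state(); R=Ro.from_euler('xyz',s['ee_rot'],degrees=True)
Rt=target(yaw,tilt,0); tcp=np.array([x,y,z])+Rt.apply([0,18.8,0])
print('pos',s['ee_pos'].round(1),'rot',s['ee_rot'].round(1),'q',s['qpos'].round(1),'t',round(s['time_s'],2),'w',round(s['gripper_width'],1),'F',s['force'].round(1))
print('delta cm',(R.inv().apply(tcp-s['ee_pos'])/10).round(2),'twist',(R.inv()*Rt).as_rotvec(degrees=True).round(1))
E
python3 go.py 549 -291 190 81.5 0
```

```text
time_s: 0.6
ee_pos: [291.9, 328.4, 213.6]
ee_rot: [-90.0, 0.0, -21.0]
force: [0.7, -0.1, -0.7]
gripper_width: 64.1
time_s: 1.1
ee_pos: [377.6, 122.0, 213.8]
ee_rot: [-90.0, 0.0, -21.0]
force: [0.8, 0.6, -0.4]
gripper_width: 64.0
time_s: 1.6
ee_pos: [463.3, -84.5, 213.7]
ee_rot: [-90.0, 0.0, -21.1]
force: [-0.6, -0.0, 0.3]
gripper_width: 63.7
pos [463.3 -84.5 213.7] rot [-90.    0.  -21.1] q [-11.7   8.9 102.5   0.   68.6 -80.7] t 1.6 w 63.7 F [-0.6 -0.   0.3]
delta cm [ 15.42   4.24 -16.19] twist [ -0.  -12.6  -0. ]
```

```bash
python3 -m pendant '[{"delta_pos":[3.1,0.8,-3.2],"twist":[0,-2.5,0],"grip":70},{"delta_pos":[6.2,1.7,-6.5],"twist":[0,-5,0],"grip":70},{"delta_pos":[9.2,2.5,-9.7],"twist":[0,-7.5,0],"grip":70},{"delta_pos":[12.3,3.4,-13],"twist":[0,-10,0],"grip":70},{"delta_pos":[15.4,4.2,-16.2],"twist":[0,-12.5,0],"grip":70}]' 
python3 -m pendant '[{"delta_pos":[0,0,0],"twist":[0,0,0],"grip":70},{"delta_pos":[0,0,0],"twist":[0,0,0],"grip":70},{"delta_pos":[0,0,0],"twist":[0,0,0],"grip":70},{"delta_pos":[0,0,0],"twist":[0,0,0],"grip":70},{"delta_pos":[0,0,0],"twist":[0,0,0],"grip":70}]' 
python3 go.py 549 -291 106 81.5 0
python3 - <<'E'
from h import *
for n,(a,b,c,dd) in {'top':(340,450,160,235),'side':(290,400,130,215)}.items():
    p,d=imaging.grab_frame(n); np.savez(f'/tmp/{n}1.npz',p=p,d=d)
    cv2.imwrite(f'pics/{n}1.png',cv2.resize(p[c:dd,a:b],None,fx=7,fy=7,interpolation=cv2.INTER_CUBIC)[:,:,::-1])
E
```

```text
time_s: 2.1
ee_pos: [548.9, -290.8, 170.9]
ee_rot: [-90.0, 0.1, -8.4]
force: [0.1, 0.6, -0.1]
gripper_width: 64.2
time_s: 2.6
ee_pos: [548.8, -288.0, 172.6]
ee_rot: [-90.0, -0.0, -8.4]
force: [0.7, 1.0, 0.0]
gripper_width: 63.9
pos [ 548.8 -288.   172.6] rot [-90.   -0.   -8.4] q [ -28.8   23.8   87.2    0.    68.9 -110.3] t 2.6 w 63.9 F [0.7 1.  0. ]
delta cm [ 0.06  8.54 -0.29] twist [0.  0.1 0. ]
```

View pics/side1.png

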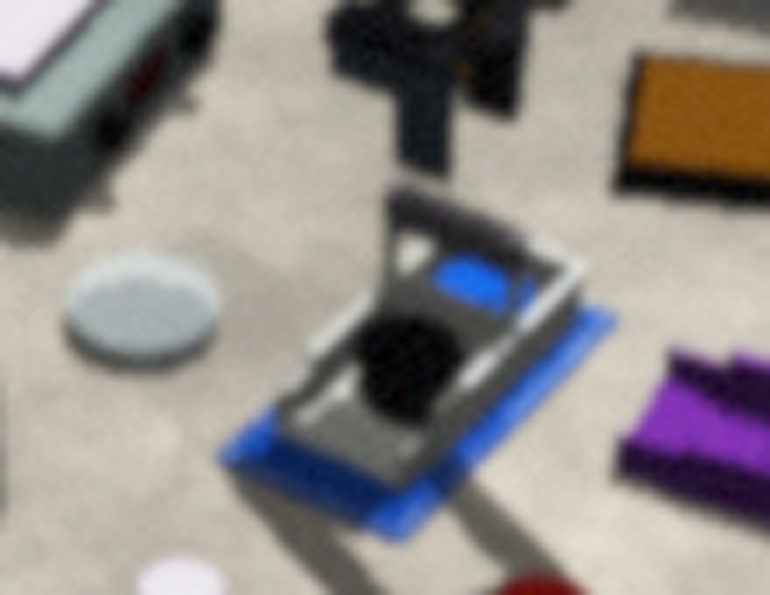

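View pics/top1.png

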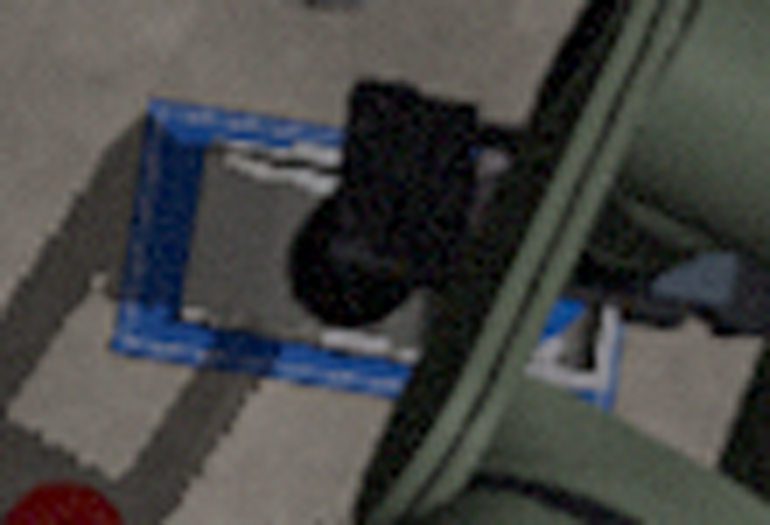

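Side crop: the open fingers hang above the bar (crop ~(455,230)) with one on each side, and nothing is in the way. I'll descend and close.

```bash
python3 -m pendant '[{"delta_pos":[0,1.7,-0.1],"twist":[0,0,0],"grip":70},{"delta_pos":[0,3.4,-0.2],"twist":[0,0,0],"grip":70},{"delta_pos":[0,5.1,-0.3],"twist":[0,0,0],"grip":70},{"delta_pos":[0,6.8,-0.3],"twist":[0,0,0],"grip":70},{"delta_pos":[0,8.5,-0.3],"twist":[0,0,0],"grip":70}]' 
python3 -m pendant '[{"delta_pos":[0,0,0],"twist":[0,0,0],"grip":70},{"delta_pos":[0,0,0],"twist":[0,0,0],"grip":45},{"delta_pos":[0,0,0],"twist":[0,0,0],"grip":35},{"delta_pos":[0,0,0],"twist":[0,0,0],"grip":30},{"delta_pos":[0,0,0],"twist":[0,0,0],"grip":25}]' 10
python3 -m pendant '[{"delta_pos":[0,0,0],"twist":[0,0,0],"grip":20},{"delta_pos":[0,0,0],"twist":[0,0,0],"grip":10},{"delta_pos":[0,0,0],"twist":[0,0,0],"grip":0},{"delta_pos":[0,0,0],"twist":[0,0,0],"grip":0},{"delta_pos":[0,0,0],"twist":[0,0,0],"grip":0}]' 10
python3 -m pendant '[{"delta_pos":[0,0,0],"twist":[0,0,0],"grip":0},{"delta_pos":[0,0,0],"twist":[0,0,0],"grip":0},{"delta_pos":[0,0,0],"twist":[0,0,0],"grip":0},{"delta_pos":[0,0,0],"twist":[0,0,0],"grip":0},{"delta_pos":[0,0,0],"twist":[0,0,0],"grip":0}]' 50
python3 go.py 549 -291 256 81.5 0
```

```text
time_s: 3.2
ee_pos: [548.4, -291.7, 86.6]
ee_rot: [-90.0, -0.0, -8.5]
force: [-0.0, -0.3, -0.5]
gripper_width: 64.0
time_s: 3.7
ee_pos: [548.8, -292.2, 87.8]
ee_rot: [-90.0, -0.1, -8.5]
force: [-0.4, -0.5, 0.7]
gripper_width: 34.6
time_s: 4.2
ee_pos: [548.6, -292.6, 87.3]
ee_rot: [-90.1, -0.0, -8.5]
force: [-0.5, -2.8, 2.8]
gripper_width: 16.2
time_s: 4.7
ee_pos: [548.6, -292.3, 87.3]
ee_rot: [-90.0, -0.0, -8.5]
force: [0.5, -2.9, 4.0]
gripper_width: 16.0
pos [ 548.6 -292.3   87.3] rot [-90.   -0.   -8.5] q [ -29.1   28.1   93.4   -0.    58.4 -110.6] t 4.7 w 16.0 F [ 0.5 -2.9  4. ]
delta cm [  0.03 -14.99   0.13] twist [ 0. -0.  0.]
```

Gripped, with a width of 16.0 mm equal to the bar's. Lifting.

```bash
python3 -m pendant '[{"delta_pos":[0,-0.3,0],"twist":[0,0,0],"grip":0},{"delta_pos":[0,-0.8,0],"twist":[0,0,0],"grip":0},{"delta_pos":[0,-1.5,0],"twist":[0,0,0],"grip":0},{"delta_pos":[0,-2.3,0],"twist":[0,0,0],"grip":0},{"delta_pos":[0,-3,0],"twist":[0,0,0],"grip":0}]' 50
python3 -m pendant '[{"delta_pos":[0,-1.2,0],"twist":[0,0,0],"grip":0},{"delta_pos":[0,-3,0],"twist":[0,0,0],"grip":0},{"delta_pos":[0,-5,0],"twist":[0,0,0],"grip":0},{"delta_pos":[0,-6.7,0],"twist":[0,0,0],"grip":0},{"delta_pos":[0,-8,0],"twist":[0,0,0],"grip":0}]' 
python3 -m pendant '[{"delta_pos":[0,-1.2,0],"twist":[0,0,0],"grip":0},{"delta_pos":[0,-3,0],"twist":[0,0,0],"grip":0},{"delta_pos":[0,-5,0],"twist":[0,0,0],"grip":0},{"delta_pos":[0,-6.4,0],"twist":[0,0,0],"grip":0},{"delta_pos":[0,-7.2,0],"twist":[0,0,0],"grip":0}]' 
python3 go.py 507 60 287 85 0
python3 - <<'E'
from h import *
p,d=imaging.grab_frame('side'); cv2.imwrite(f'pics/side2.png',cv2.resize(p[60:260,250:450],None,fx=3,fy=3,interpolation=cv2.INTER_CUBIC)[:,:,::-1])
E
```

```text
time_s: 5.2
ee_pos: [548.5, -291.8, 117.5]
ee_rot: [-90.0, -0.0, -8.5]
force: [0.8, 1.2, -3.2]
gripper_width: 15.7
time_s: 5.7
ee_pos: [548.7, -292.2, 199.1]
ee_rot: [-90.0, -0.1, -8.5]
force: [0.4, -0.8, -3.9]
gripper_width: 15.4
time_s: 6.2
ee_pos: [548.6, -292.2, 270.4]
ee_rot: [-90.0, -0.1, -8.5]
force: [-0.2, 0.5, -4.5]
gripper_width: 15.8
pos [ 548.6 -292.2  270.4] rot [-90.   -0.1  -8.5] q [ -29.1   21.    77.5    0.    81.4 -110.6] t 6.2 w 15.8 F [-0.2  0.5 -4.5]
delta cm [-9.33  0.2  34.21] twist [ 0.  -3.5  0.1]
```

View pics/side2.png

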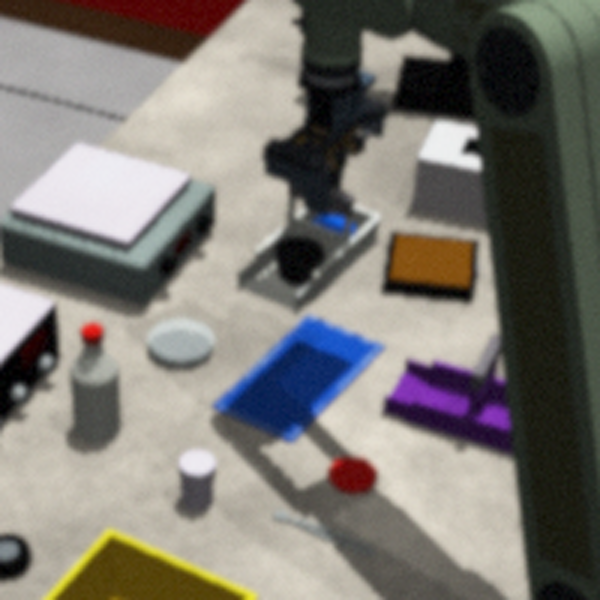

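```bash
python3 go.py 477 130 265 81.5 0 
python3 -m pendant '[{"delta_pos":[-0.2,0,0.5],"twist":[0,0,0],"grip":0},{"delta_pos":[-0.5,0.1,1.5],"twist":[0,0,0],"grip":0},{"delta_pos":[-1,0.2,3],"twist":[0,0,0],"grip":0},{"delta_pos":[-1.6,0.3,5],"twist":[0,0,0],"grip":0},{"delta_pos":[-2.4,0.4,7.5],"twist":[0,0,0],"grip":0}]' 
python3 -m pendant '[{"delta_pos":[-0.9,0.2,2.7],"twist":[0,0,0],"grip":0},{"delta_pos":[-1.8,0.3,5.4],"twist":[0,0,0],"grip":0},{"delta_pos":[-2.7,0.5,8.1],"twist":[0,0,0],"grip":0},{"delta_pos":[-3.6,0.6,10.8],"twist":[0,0,0],"grip":0},{"delta_pos":[-4.5,0.8,13.5],"twist":[0,0,0],"grip":0}]' 
python3 -m pendant '[{"delta_pos":[-0.9,0.2,2.7],"twist":[0,0,0],"grip":0},{"delta_pos":[-1.8,0.3,5.4],"twist":[0,0,0],"grip":0},{"delta_pos":[-2.7,0.5,8],"twist":[0,0,0],"grip":0},{"delta_pos":[-3.5,0.6,10.4],"twist":[0,0,0],"grip":0},{"delta_pos":[-4.1,0.7,12.4],"twist":[0,0,0],"grip":0}]' 
python3 -m pendant '[{"delta_pos":[-0.6,0.1,1.8],"twist":[0,0,0],"grip":0},{"delta_pos":[-1.1,0.2,3.4],"twist":[0,0,0],"grip":0},{"delta_pos":[-1.6,0.3,4.8],"twist":[0,0,0],"grip":0},{"delta_pos":[-2.0,0.4,6.1],"twist":[0,0,0],"grip":0},{"delta_pos":[-2.3,0.5,7.2],"twist":[0,0,0],"grip":0}]' 
python3 go.py 477 130 265 81.5 0 
python3 - <<'E'
from h import *
for n in ('top','side'):
    p,d=imaging.grab_frame(n);np.savez(f'/tmp/{n}3.npz',p=p,d=d); cv2.imwrite(f'pics/{n}3.png',p[:,:,::-1])
z=np.load('/tmp/top3.npz');hsv=cv2.cvtColor(z['p'],cv2.COLOR_RGB2HSV)
m=((hsv[...,0]>100)&(hsv[...,0]<125)&(hsv[...,1]>120)&(hsv[...,2]>60)).astype(np.uint8)
m[:,:345]=0;m[:165]=0;m[230:]=0;m[:,445:]=0
W=np.array([onz('top',u,v,4)[:2] for v,u in np.argwhere(m)],np.float32); print('mat',cv2.minAreaRect(W),W.mean(0))
z=np.load('/tmp/side3.npz');hsv=cv2.cvtColor(z['p'],cv2.COLOR_RGB2HSV)
m=((hsv[...,0]>100)&(hsv[...,0]<125)&(hsv[...,1]>120)&(hsv[...,2]>60)).astype(np.uint8)
m[:,:315]=0;m[:150]=0;m[220:]=0;m[:,390:]=0
W=np.array([onz('side',u,v,4)[:2] for v,u in np.argwhere(m)],np.float32); print('mat side',cv2.minAreaRect(W),W.mean(0))
E
```

```text
pos [ 548.9 -292.3  271.2] rot [-90.1  -0.2  -8.5] q [ -29.1   21.    77.4    0.    81.4 -110.6] t 6.25 w 15.9 F [ 0.1 -0.6 -3.6]
delta cm [-13.37   2.43  40.7 ] twist [ 0.1 -0.   0.2]
time_s: 6.75
ee_pos: [535.2, -212.3, 264.3]
ee_rot: [-90.0, 0.1, -8.5]
force: [0.2, -0.0, -2.4]
gripper_width: 15.8
time_s: 7.25
ee_pos: [510.0, -71.4, 256.8]
ee_rot: [-90.0, 0.0, -8.5]
force: [0.7, 0.1, -3.5]
gripper_width: 15.7
time_s: 7.75
ee_pos: [487.1, 57.2, 249.8]
ee_rot: [-90.0, 0.1, -8.4]
force: [0.1, 0.3, -4.1]
gripper_width: 15.8
time_s: 8.25
ee_pos: [475.9, 130.7, 244.9]
ee_rot: [-90.0, 0.0, -8.5]
force: [-0.0, -0.6, -3.7]
gripper_width: 15.5
pos [475.9 130.7 244.9] rot [-90.    0.   -8.5] q [ 14.    9.8  96.7   0.   73.5 -67.5] t 8.25 w 15.5 F [-0.  -0.6 -3.7]
delta cm [ 0.12 -0.13 -0.05] twist [-0.  0. -0.]
mat ((553.8104858398438, -269.9364318847656), (247.56674194335938, 127.91610717773438), 81.62440490722656) [ 553.215   -270.35168]Traceback (most recent call last):
  File "<stdin>", line 11, in <module>
  File "h.py", line 7, in onz
    o,d=ray(n,u,v); return o+d*(z-o[2])/d[2]
        ~~~^^^^^^^
  File "h.py", line 4, in ray
    c=imaging.camera_info(n); R=c['R'];t=c['t']
ValueError: time passes only in moves, steps and waits
```

View pics/side3.png

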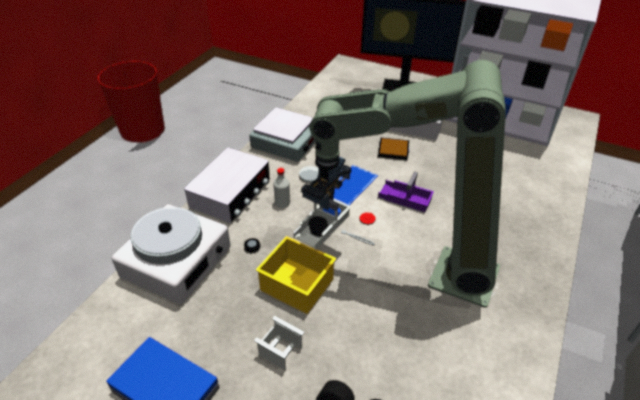

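View pics/top3.png

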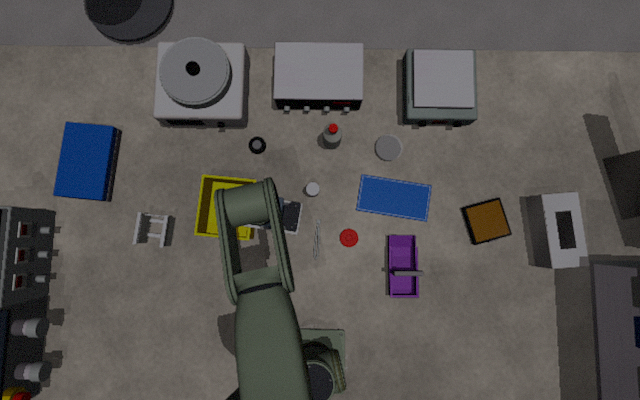

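```bash
cat > plan.py <<'E'
import numpy as np
from k import target
S=np.array([495,248.5,142.]); yaw=81.5
u=np.array([np.cos(np.radians(yaw)),np.sin(np.radians(yaw)),0])
def tcp(t,lift=0,back=0):
    a=np.radians(t); xp=np.cos(a)*120-np.sin(a)*87.3; zp=-np.sin(a)*120-np.cos(a)*87.3
    H=S-u*(xp+back)+[0,0,lift-zp]; R=target(yaw,t,0); return H,H+R.apply([0,18.8,0]),R
def rows(t0,ts,p0=None):
    H,p,R=tcp(t0); p=p if p0 is None else p0
    for t in ts:
        h,q,Q=tcp(t); print(t,h.round(),(R.inv().apply(q-p)/10).round(2),(R.inv()*Q).as_rotvec(degrees=True).round(1))
E
python3 - <<'E'
from plan import *
rows(0,[3,7,11,16,20],np.array([476.5,130,246.]))
rows(20,[23,26,29,31,33]); rows(33,[35,37,39,41,42]); rows(42,[44,46,48,50,50])
E
```

```text
3 [478. 134. 235.] [0.08 2.93 0.37] [-3.  0.  0.]
7 [479. 141. 243.] [0.08 2.14 0.92] [-7. -0.  0.]
11 [480. 148. 251.] [0.08 1.39 1.52] [-11.  -0.   0.]
16 [482. 158. 259.] [0.08 0.51 2.35] [-16.   0.   0.]
20 [483. 167. 265.] [ 0.08 -0.14  3.06] [-20.  -0.   0.]
23 [484. 173. 269.] [-0.   -0.62  0.37] [-3.  0. -0.]
26 [485. 180. 273.] [-0.   -1.22  0.78] [-6.  0.  0.]
29 [486. 187. 277.] [-0.   -1.79  1.22] [-9.  0. -0.]
31 [486. 191. 279.] [-0.   -2.16  1.53] [-11.   0.   0.]
33 [487. 196. 281.] [-0.   -2.52  1.85] [-13.   0.   0.]
35 [488. 201. 282.] [ 0.   -0.41  0.25] [-2. -0. -0.]
37 [489. 206. 284.] [-0.   -0.82  0.51] [-4. -0. -0.]
39 [489. 211. 285.] [ 0.   -1.22  0.78] [-6. -0. -0.]
41 [490. 216. 287.] [ 0.   -1.6   1.07] [-8. -0. -0.]
42 [490. 218. 287.] [ 0.   -1.79  1.22] [-9. -0. -0.]
44 [491. 223. 288.] [-0.   -0.41  0.25] [-2. -0. -0.]
46 [492. 228. 289.] [-0.   -0.82  0.51] [-4.  0.  0.]
48 [493. 233. 290.] [-0.   -1.22  0.78] [-6.  0.  0.]
50 [493. 238. 290.] [ 0.   -1.6   1.07] [-8. -0.  0.]
50 [493. 238. 290.] [ 0.   -1.6   1.07] [-8. -0.  0.]
```

```bash
python3 -m pendant '[{"delta_pos":[0,0,0.3],"twist":[-3,0,0],"grip":0},{"delta_pos":[0,0,0.9],"twist":[-7,0,0],"grip":0},{"delta_pos":[0,0,1.5],"twist":[-11,0,0],"grip":0},{"delta_pos":[0.1,0,2.3],"twist":[-16,0,0],"grip":0},{"delta_pos":[0.1,-0.1,3.1],"twist":[-20,0,0],"grip":0}]' 
python3 go.py 483 167 265 81.5 20
python3 -m pendant '[{"delta_pos":[0,-0.6,0.4],"twist":[-3,0,0],"grip":0},{"delta_pos":[0,-1.2,0.8],"twist":[-6,0,0],"grip":0},{"delta_pos":[0,-1.8,1.2],"twist":[-9,0,0],"grip":0},{"delta_pos":[0,-2.2,1.5],"twist":[-11,0,0],"grip":0},{"delta_pos":[0,-2.5,1.9],"twist":[-13,0,0],"grip":0}]' 
python3 go.py 487 196 281 81.5 33
```

```text
time_s: 8.85
ee_pos: [483.0, 160.2, 246.0]
ee_rot: [-110.1, -0.1, -8.5]
force: [-0.1, -0.8, -3.8]
gripper_width: 15.8
pos [483.  160.2 246. ] rot [-1.101e+02 -1.000e-01 -8.500e+00] q [ 27.6  17.5  89.2 -16.2  85.7 -50.9] t 8.85 w 15.8 F [-0.1 -0.8 -3.8]
delta cm [-0.11 -0.14 -0.02] twist [ 0.1 -0.1  0. ]
time_s: 9.35
ee_pos: [487.1, 186.5, 262.9]
ee_rot: [-122.9, -0.1, -8.5]
force: [0.1, -0.1, -3.2]
gripper_width: 16.0
pos [487.1 186.5 262.9] rot [-1.229e+02 -1.000e-01 -8.500e+00] q [ 34.5  23.6  82.2 -23.7  97.3 -45.2] t 9.35 w 16.0 F [ 0.1 -0.1 -3.2]
delta cm [-0.15 -0.15 -0.2 ] twist [-0.1 -0.   0. ]
```

```bash
sed -i 's/^import numpy as np, cv2/import numpy as np, cv2, functools/; s/^from workcell import imaging, state/from workcell import imaging, state\nclass _I: pass\n_i=imaging\nci=functools.lru_cache(None)(lambda n:_i.camera_info(n))/; s/c=imaging.camera_info/c=ci/' h.py
cat > snap.py <<'E'
import sys
from h import *
n,o,a,b,c,d=sys.argv[1],sys.argv[2],*map(int,sys.argv[3:7])
p,dd=imaging.grab_frame(n); np.savez('/tmp/'+o,p=p,d=dd)
f=min(800/(b-a),600/(d-c)); cv2.imwrite(f'pics/{o}.png',cv2.resize(p[c:d,a:b],None,fx=f,fy=f,interpolation=cv2.INTER_CUBIC)[:,:,::-1])
E
python3 snap.py side s4 230 370 160 320
```

```text
(no output)
```

View pics/s4.png

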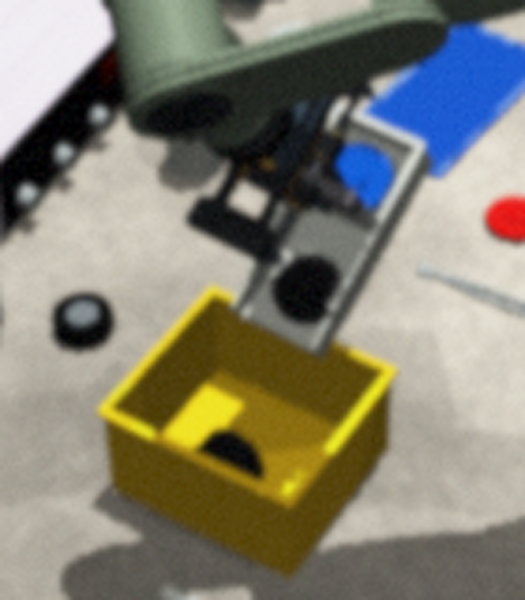

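At 33° one black shipper is already in the bin (crop (232,455)), another is on the ramp (308,288), and the blue ones rest against the divider. I'll continue to 42°, then 50°.

```bash
python3 -m pendant '[{"delta_pos":[0,-0.4,0.3],"twist":[-2,0,0],"grip":0},{"delta_pos":[0,-0.8,0.5],"twist":[-4,0,0],"grip":0},{"delta_pos":[0,-1.2,0.8],"twist":[-6,0,0],"grip":0},{"delta_pos":[0,-1.6,1.1],"twist":[-8,0,0],"grip":0},{"delta_pos":[0,-1.8,1.2],"twist":[-9,0,0],"grip":0}]' 
python3 snap.py side s5 230 370 160 320
```

```text
time_s: 9.9
ee_pos: [489.9, 206.1, 270.9]
ee_rot: [-131.9, 0.0, -8.5]
force: [-0.3, -0.2, -3.7]
gripper_width: 15.5
```

View pics/s5.png

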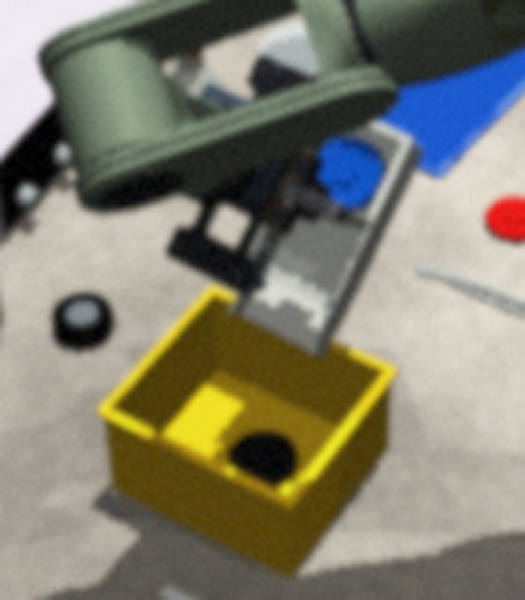

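```bash
python3 -m pendant '[{"delta_pos":[0,-0.4,0.3],"twist":[-2,0,0],"grip":0},{"delta_pos":[0,-0.8,0.5],"twist":[-4,0,0],"grip":0},{"delta_pos":[0,-1,0.7],"twist":[-5,0,0],"grip":0},{"delta_pos":[0,-1.2,0.8],"twist":[-6,0,0],"grip":0},{"delta_pos":[0,-1.2,0.8],"twist":[-6,0,0],"grip":0}]' 
python3 snap.py side s6 230 370 160 320;python3 snap.py top t6 180 320 150 260; python3 go.py 493 233 290 81.5 48
```

```text
time_s: 10.45
ee_pos: [491.6, 219.9, 274.4]
ee_rot: [-138.0, 0.0, -8.5]
force: [0.8, -0.5, -2.9]
gripper_width: 15.7
pos [491.5 219.4 275. ] rot [-138.    -0.    -8.5] q [ 40.5  31.8  74.8 -31.3 110.2 -42.1] t 10.55 w 16.2 F [ 0.5  0.8 -3.5]
delta cm [-0.06 -0.14 -0.2 ] twist [ 0. -0. -0.]
```

View pics/s6.png

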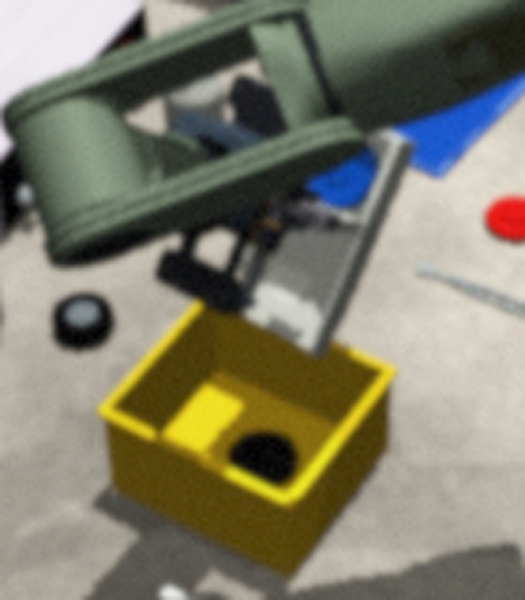

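View pics/t6.png

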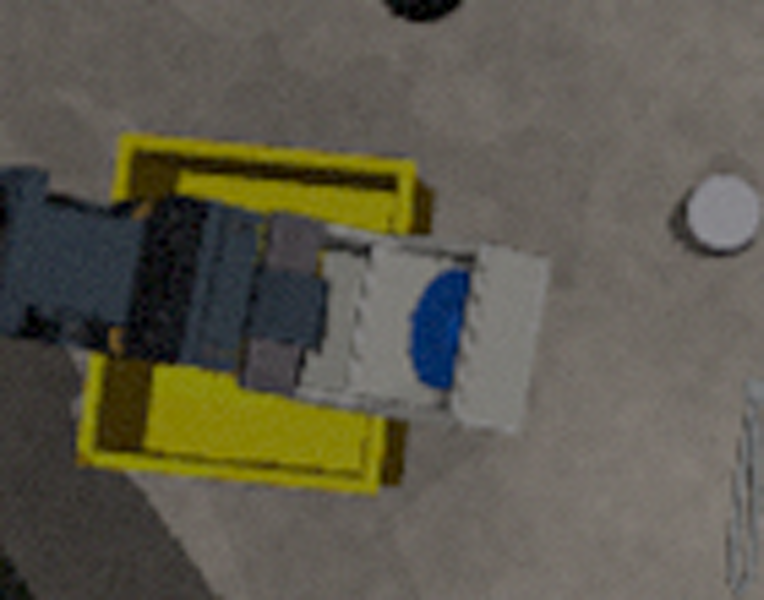

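The used bay looks empty, the blue discs are held against the divider, and a black pile lies in the bin (side crop (263,458)). I'll level the tray by reversing the motion, clear of the bin.

```bash
python3 - <<'E'
from plan import *
rows(48,[44,40,36,32,28]); rows(28,[24,19,13,7,3])
E
```

```text
44 [491. 223. 288.] [ 0.    0.85 -0.45] [ 4. -0. -0.]
40 [490. 213. 286.] [ 0.    1.74 -0.84] [ 8. -0.  0.]
36 [488. 203. 283.] [ 0.    2.64 -1.16] [12.  0.  0.]
32 [487. 194. 280.] [ 0.    3.57 -1.42] [16.  0.  0.]
28 [485. 184. 275.] [ 0.    4.52 -1.62] [20. -0. -0.]
24 [484. 175. 271.] [ 0.    0.85 -0.45] [4. 0. 0.]
19 [482. 164. 264.] [ 0.    1.96 -0.92] [9. 0. 0.]
13 [481. 152. 254.] [ 0.    3.34 -1.36] [15.  0.  0.]
7 [479. 141. 243.] [-0.    4.76 -1.66] [21. -0.  0.]
3 [478. 134. 235.] [ 0.    5.71 -1.77] [25.  0.  0.]
```

```bash
python3 -m pendant '[{"delta_pos":[0,0.8,-0.4],"twist":[4,0,0],"grip":0},{"delta_pos":[0,1.7,-0.8],"twist":[8,0,0],"grip":0},{"delta_pos":[0,2.6,-1.2],"twist":[12,0,0],"grip":0},{"delta_pos":[0,3.5,-1.4],"twist":[16,0,0],"grip":0},{"delta_pos":[0,4.5,-1.6],"twist":[20,0,0],"grip":0}]' 
python3 go.py 477 125 280 81.5 0
```

```text
time_s: 11.05
ee_pos: [484.7, 174.9, 257.5]
ee_rot: [-117.8, -0.1, -8.5]
force: [-0.2, 0.4, -4.5]
gripper_width: 15.7
pos [484.7 174.9 257.5] rot [-1.178e+02 -1.000e-01 -8.500e+00] q [ 31.9  20.9  85.  -20.9  92.7 -47.1] t 11.05 w 15.7 F [-0.2  0.4 -4.5]
delta cm [-0.02  2.03 -4.64] twist [27.8 -0.   0. ]
```

```bash
python3 -m pendant '[{"delta_pos":[0,0.4,-0.9],"twist":[5,0,0],"grip":0},{"delta_pos":[0,0.8,-1.8],"twist":[11,0,0],"grip":0},{"delta_pos":[0,1.2,-2.8],"twist":[17,0,0],"grip":0},{"delta_pos":[0,1.6,-3.8],"twist":[23,0,0],"grip":0},{"delta_pos":[0,2.0,-4.6],"twist":[27.8,0,0],"grip":0}]' 
python3 -m pendant '[{"delta_pos":[0,0,-0.5],"twist":[0,0,0],"grip":0},{"delta_pos":[0,0,-1.5],"twist":[0,0,0],"grip":0},{"delta_pos":[0,0,-3],"twist":[0,0,0],"grip":0},{"delta_pos":[0,0,-5],"twist":[0,0,0],"grip":0},{"delta_pos":[0,0,-7.5],"twist":[0,0,0],"grip":0}]' 
python3 -m pendant '[{"delta_pos":[0,0,-2.5],"twist":[0,0,0],"grip":0},{"delta_pos":[0,0,-5],"twist":[0,0,0],"grip":0},{"delta_pos":[0,0,-7],"twist":[0,0,0],"grip":0},{"delta_pos":[0,0,-8.5],"twist":[0,0,0],"grip":0},{"delta_pos":[0,0,-9.5],"twist":[0,0,0],"grip":0}]' 
python3 go.py 551 -289 200 81.6 0
python3 snap.py top t7 160 440 110 320; python3 snap.py side s7 230 390 150 310
```

```text
time_s: 11.55
ee_pos: [476.5, 124.4, 261.9]
ee_rot: [-90.1, -0.1, -8.5]
force: [0.0, -0.4, -3.6]
gripper_width: 15.9
time_s: 12.05
ee_pos: [466.2, 51.7, 260.6]
ee_rot: [-90.3, 0.1, -8.4]
force: [0.8, -0.8, -2.9]
gripper_width: 16.0
time_s: 12.55
ee_pos: [452.0, -42.9, 261.0]
ee_rot: [-90.3, 0.1, -8.5]
force: [0.3, -0.7, -4.0]
gripper_width: 15.7
pos [452.  -42.9 261. ] rot [-90.3   0.1  -8.5] q [ -6.7   5.7  99.4  -0.3  75.1 -88.1] t 12.55 w 15.7 F [ 0.3 -0.7 -4. ]
delta cm [ 13.43   8.07 -22.84] twist [ 0.3 -0.1 -0.1]
```

View pics/t7.png

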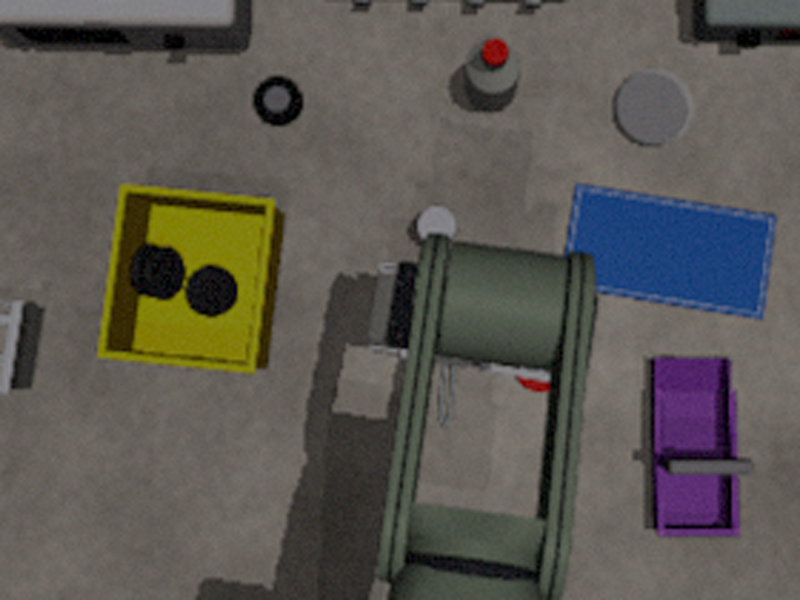

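View pics/s7.png

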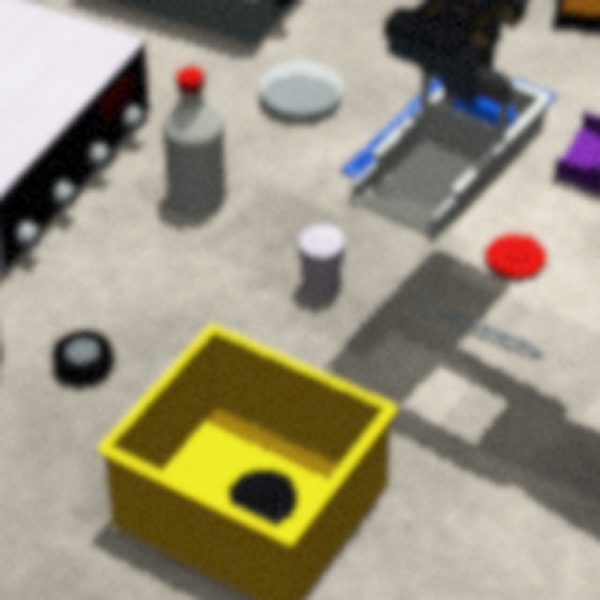

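The side view shows an empty used bay. The top view shows only two black circles in the bin, so I'll check whether one of them is a pair.

```bash
python3 - <<'E'
from h import *
z=np.load('/tmp/t7.npz') if __import__('os').path.exists('/tmp/t7.npz') else None
C=cloud('top',z['d']); p=z['p']
m=np.zeros(p.shape[:2],np.uint8); m[185:235,198:255]=(p[185:235,198:255].max(2)<45)
n,l,s,c=cv2.connectedComponentsWithStats(m)
for i in range(1,n):
    if s[i,4]>20: k=l==i; print(s[i],c[i],C[k].mean(0).round(),np.percentile(C[k][:,2],[5,50,95]).round())
# split by column
v,u=np.nonzero(m)
for a in range(200,250,4):
    k=m.astype(bool).copy(); k[:,:a]=0;k[:,a+4:]=0
    if k.sum()>8: print(a,k.sum(),C[k][:,1].mean().round(),np.median(C[k][:,2]).round(1))
yel=np.zeros_like(k); yel[195:230,216:245]=1; yel&=m==0; print('floor',np.median(C[yel][:,2]))
E
```

```text
[205 195  20  20 301] [214.11960133 204.65116279] [515. 347.  46.] [19. 50. 65.]
[225 203  18  18 239] [233.68200837 211.40167364] [495. 287.  13.] [ 8. 14. 18.]
204 36 370.0 62.8
208 70 360.0 58.7
212 71 348.0 54.2
216 71 338.0 39.2
220 53 329.0 22.8
224 24 313.0 13.6
228 60 301.0 13.7
232 70 288.0 14.8
236 59 274.0 13.1
240 28 263.0 12.4
floor 3.8951707417492383
```

```bash
python3 - <<'E'
from h import *
z=np.load('/tmp/t7.npz'); C=cloud('top',z['d'])
for v in (205,212,219,226,230): print([tuple(C[v,u].round().astype(int)) for u in (293,297,300,303)], z['p'][v,300])
z=np.load('/tmp/s7.npz'); p=z['p'][180:230,310:385]; cv2.imwrite('pics/s7c.png',cv2.resize(p,None,fx=10,fy=10,interpolation=cv2.INTER_CUBIC)[:,:,::-1])
z=np.load('/tmp/t7.npz'); p=z['p'][165:250,185:310]; cv2.imwrite('pics/t7c.png',np.minimum(cv2.resize(p,None,fx=6,fy=6,interpolation=cv2.INTER_CUBIC)[:,:,::-1].astype(int)*2,255))
E
```

```text
[(np.int64(506), np.int64(69), np.int64(189)), (np.int64(507), np.int64(56), np.int64(190)), (np.int64(491), np.int64(38), np.int64(379)), (np.int64(491), np.int64(30), np.int64(380))] [15 10 13]
[(np.int64(485), np.int64(68), np.int64(190)), (np.int64(473), np.int64(45), np.int64(383)), (np.int64(474), np.int64(37), np.int64(380)), (np.int64(474), np.int64(30), np.int64(381))] [20 21 21]
[(np.int64(464), np.int64(68), np.int64(190)), (np.int64(456), np.int64(44), np.int64(380)), (np.int64(456), np.int64(37), np.int64(379)), (np.int64(446), np.int64(19), np.int64(621))] [31 32 30]
[(np.int64(443), np.int64(67), np.int64(186)), (np.int64(438), np.int64(44), np.int64(384)), (np.int64(439), np.int64(37), np.int64(376)), (np.int64(432), np.int64(18), np.int64(647))] [22 23 29]
[(np.int64(431), np.int64(67), np.int64(189)), (np.int64(429), np.int64(44), np.int64(383)), (np.int64(429), np.int64(36), np.int64(380)), (np.int64(425), np.int64(18), np.int64(647))] [24 26 21][ WARN:0@0.805] global loadsave.cpp:1063 imwrite_ Unsupported depth image for selected encoder is fallbacked to CV_8U.
```

View pics/s7c.png

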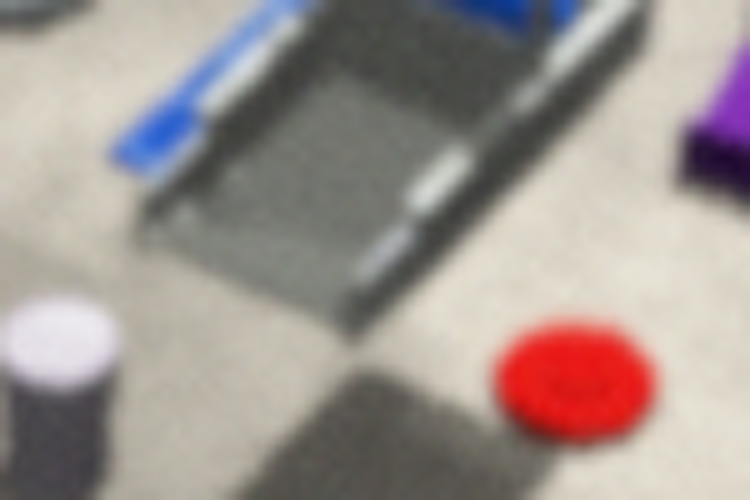

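View pics/t7c.png

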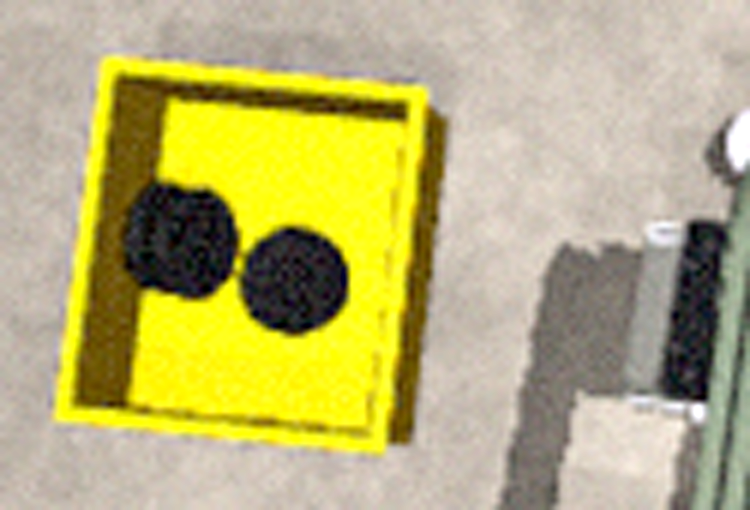

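The left blob is two overlapping discs with a double outline, one leaning on the other against the wall. So all three are in the bin, the used bay is empty and the bin hasn't moved. I'm going back to the mat.

```bash
python3 -m pendant '[{"delta_pos":[0.3,0,-0.5],"twist":[0,0,0],"grip":0},{"delta_pos":[1,0,-1.7],"twist":[0,0,0],"grip":0},{"delta_pos":[2,0,-3.5],"twist":[0,0,0],"grip":0},{"delta_pos":[3.3,0,-5.7],"twist":[0,0,0],"grip":0},{"delta_pos":[4.7,0,-8],"twist":[0,0,0],"grip":0}]' 
python3 -m pendant '[{"delta_pos":[1.4,0,-2.4],"twist":[0,0,0],"grip":0},{"delta_pos":[2.8,0,-4.8],"twist":[0,0,0],"grip":0},{"delta_pos":[4.2,0,-7.2],"twist":[0,0,0],"grip":0},{"delta_pos":[5.4,0,-9.2],"twist":[0,0,0],"grip":0},{"delta_pos":[6.5,0,-11],"twist":[0,0,0],"grip":0}]' 
python3 -m pendant '[{"delta_pos":[0.8,0.2,-1.4],"twist":[0,0,0],"grip":0},{"delta_pos":[1.4,0.8,-2.4],"twist":[0,0,0],"grip":0},{"delta_pos":[1.9,1.8,-3.2],"twist":[0,0,0],"grip":0},{"delta_pos":[2.1,2.8,-3.6],"twist":[0,0,0],"grip":0},{"delta_pos":[2.2,3.8,-3.8],"twist":[0,0,0],"grip":0}]' 
python3 -m pendant '[{"delta_pos":[0,0.8,0],"twist":[0,0,0],"grip":0},{"delta_pos":[0,1.5,0],"twist":[0,0,0],"grip":0},{"delta_pos":[0,2,0],"twist":[0,0,0],"grip":0},{"delta_pos":[0,2,0],"twist":[0,0,0],"grip":0},{"delta_pos":[0,2,0],"twist":[0,0,0],"grip":0}]' 
python3 go.py 551 -289 106 81.6 0
```

```text
time_s: 13.15
ee_pos: [487.8, -129.1, 261.6]
ee_rot: [-90.2, -0.0, -8.4]
force: [1.1, -0.2, -3.2]
gripper_width: 15.8
time_s: 13.65
ee_pos: [535.8, -248.3, 261.5]
ee_rot: [-90.2, 0.0, -8.5]
force: [0.1, 0.2, -2.8]
gripper_width: 15.6
time_s: 14.15
ee_pos: [550.8, -287.2, 222.7]
ee_rot: [-90.2, 0.1, -8.5]
force: [0.6, 1.1, -4.3]
gripper_width: 16.2
time_s: 14.65
ee_pos: [551.3, -287.3, 204.5]
ee_rot: [-90.2, -0.0, -8.5]
force: [-0.0, -0.0, -3.9]
gripper_width: 15.7
pos [ 551.3 -287.3  204.5] rot [-90.2  -0.   -8.5] q [ -28.5   22.8   84.1   -0.2   72.9 -109.9] t 14.65 w 15.7 F [-0.  -0.  -3.9]
delta cm [-1.000e-02  1.173e+01 -1.300e-01] twist [ 0.2 -0.1  0. ]
```

```bash
python3 -m pendant '[{"delta_pos":[0,1.2,-0.1],"twist":[0,0,0],"grip":0},{"delta_pos":[0,3,-0.1],"twist":[0,0,0],"grip":0},{"delta_pos":[0,5,-0.1],"twist":[0.2,0,0],"grip":0},{"delta_pos":[0,7,-0.1],"twist":[0.2,0,0],"grip":0},{"delta_pos":[0,8.5,-0.1],"twist":[0.2,0,0],"grip":0}]' 
python3 -m pendant '[{"delta_pos":[0,0.5,0],"twist":[0,0,0],"grip":0},{"delta_pos":[0,0.8,0],"twist":[0,0,0],"grip":0},{"delta_pos":[0,1,0],"twist":[0,0,0],"grip":0},{"delta_pos":[0,1.2,0],"twist":[0,0,0],"grip":0},{"delta_pos":[0,1.2,0],"twist":[0,0,0],"grip":0}]' 
python3 go.py 551 -289 106 81.6 0; python3 snap.py side s8 300 400 135 215;python3 snap.py top t8 340 450 150 240
```

```text
time_s: 15.15
ee_pos: [550.3, -288.5, 117.3]
ee_rot: [-90.0, 0.1, -8.5]
force: [-0.1, 0.6, -2.2]
gripper_width: 15.7
time_s: 15.65
ee_pos: [551.1, -288.8, 107.6]
ee_rot: [-90.0, -0.0, -8.5]
force: [1.0, -0.1, -3.9]
gripper_width: 15.8
pos [ 551.1 -288.8  107.6] rot [-90.   -0.   -8.5] q [ -28.7   27.1   91.9    0.    61.  -110.2] t 15.65 w 15.8 F [ 1.  -0.1 -3.9]
delta cm [-0.01  2.04 -0.02] twist [ 0.  -0.1  0. ]
```

View pics/s8.png

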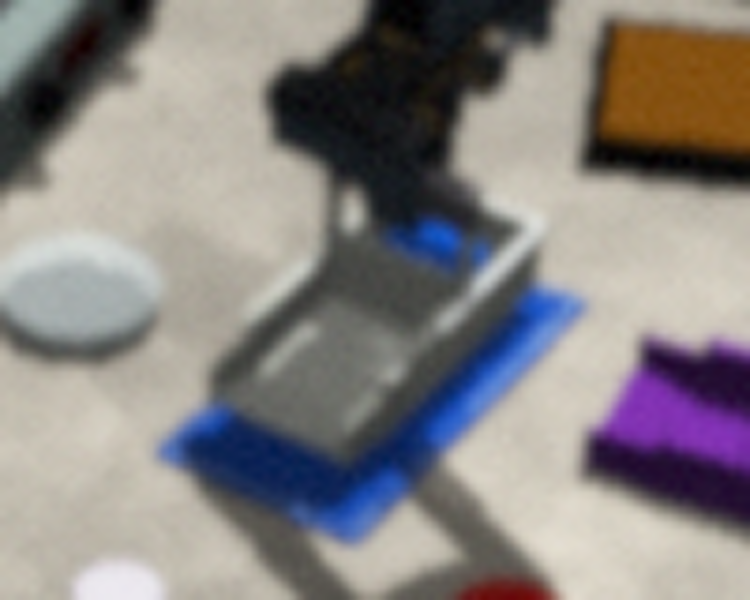

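View pics/t8.png

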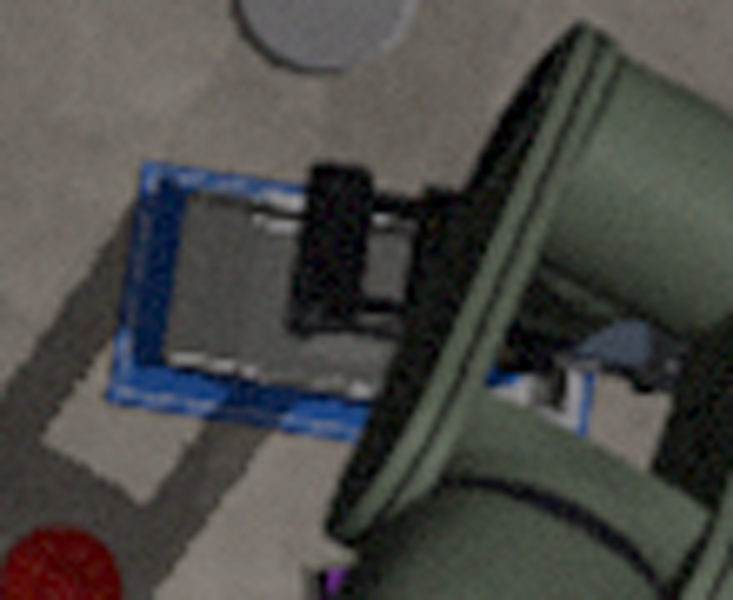

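The tray hangs level and square over the mat, and the blue shippers are in their bay. Lowering slowly, watching the force.

```bash
python3 -m pendant '[{"delta_pos":[0,0.4,0],"twist":[0,0,0],"grip":0},{"delta_pos":[0,0.8,0],"twist":[0,0,0],"grip":0},{"delta_pos":[0,1.2,0],"twist":[0,0,0],"grip":0},{"delta_pos":[0,1.5,0],"twist":[0,0,0],"grip":0},{"delta_pos":[0,1.7,0],"twist":[0,0,0],"grip":0}]' 
python3 -m pendant '[{"delta_pos":[0,0.1,0],"twist":[0,0,0],"grip":0},{"delta_pos":[0,0.2,0],"twist":[0,0,0],"grip":0},{"delta_pos":[0,0.3,0],"twist":[0,0,0],"grip":0},{"delta_pos":[0,0.3,0],"twist":[0,0,0],"grip":0},{"delta_pos":[0,0.3,0],"twist":[0,0,0],"grip":0}]' 
python3 go.py 551 -289 106 81.6 0
```

```text
time_s: 16.25
ee_pos: [550.7, -288.6, 89.6]
ee_rot: [-90.0, 0.0, -8.5]
force: [0.4, 0.2, -3.3]
gripper_width: 16.1
time_s: 16.75
ee_pos: [551.0, -288.8, 87.3]
ee_rot: [-90.0, -0.0, -8.5]
force: [0.5, -0.3, -2.0]
gripper_width: 16.0
pos [ 551.  -288.8   87.3] rot [-90.   -0.   -8.5] q [ -28.7   28.2   93.3    0.    58.5 -110.2] t 16.75 w 16.0 F [ 0.5 -0.3 -2. ]
delta cm [-0.    0.01 -0.02] twist [ 0.  -0.1  0. ]
```

```bash
python3 -m pendant '[{"delta_pos":[0,0.03,0],"twist":[0,0,0],"grip":0},{"delta_pos":[0,0.06,0],"twist":[0,0,0],"grip":0},{"delta_pos":[0,0.1,0],"twist":[0,0,0],"grip":0},{"delta_pos":[0,0.1,0],"twist":[0,0,0],"grip":0},{"delta_pos":[0,0.1,0],"twist":[0,0,0],"grip":0}]'
```

```text
time_s: 17.25
ee_pos: [551.0, -288.8, 87.3]
ee_rot: [-90.0, -0.0, -8.5]
force: [-2.4, 1.7, 5.6]
gripper_width: 15.7
```

Contact is firm: 5.6 N upwards at the original grasp height. I'll release gradually and then rise.

```bash
python3 -m pendant '[{"delta_pos":[0,0,0],"twist":[0,0,0],"grip":0},{"delta_pos":[0,0,0],"twist":[0,0,0],"grip":0},{"delta_pos":[0,0,0],"twist":[0,0,0],"grip":18},{"delta_pos":[0,0,0],"twist":[0,0,0],"grip":25},{"delta_pos":[0,0,0],"twist":[0,0,0],"grip":35}]' 10
python3 -m pendant '[{"delta_pos":[0,0,0],"twist":[0,0,0],"grip":50},{"delta_pos":[0,0,0],"twist":[0,0,0],"grip":60},{"delta_pos":[0,0,0],"twist":[0,0,0],"grip":70},{"delta_pos":[0,0,0],"twist":[0,0,0],"grip":70},{"delta_pos":[0,0,0],"twist":[0,0,0],"grip":70}]' 
python3 -m pendant '[{"delta_pos":[0,-1,0],"twist":[0,0,0],"grip":70},{"delta_pos":[0,-3,0],"twist":[0,0,0],"grip":70},{"delta_pos":[0,-6,0],"twist":[0,0,0],"grip":70},{"delta_pos":[0,-9,0],"twist":[0,0,0],"grip":70},{"delta_pos":[0,-13,0],"twist":[0,0,0],"grip":70}]' 
python3 -m pendant '[{"delta_pos":[-3,-1,0],"twist":[0,0,0],"grip":70},{"delta_pos":[-6,-2,2],"twist":[0,0,0],"grip":70},{"delta_pos":[-9,-2,5],"twist":[0,0,0],"grip":70},{"delta_pos":[-11,-2,9],"twist":[0,0,0],"grip":70},{"delta_pos":[-12,-2,13],"twist":[0,0,0],"grip":70}]' 
python3 -m pendant '[{"delta_pos":[0,0,4],"twist":[0,0,0],"grip":70},{"delta_pos":[0,0,8],"twist":[0,0,0],"grip":70},{"delta_pos":[0,0,11],"twist":[0,0,0],"grip":70},{"delta_pos":[0,0,13],"twist":[0,0,0],"grip":70},{"delta_pos":[0,0,13],"twist":[0,0,0],"grip":70}]' 
python3 snap.py side s9 300 400 135 215;python3 snap.py top t9 180 460 110 320
```

```text
time_s: 17.75
ee_pos: [551.2, -288.9, 86.2]
ee_rot: [-90.0, -0.0, -8.5]
force: [0.5, 0.8, 0.5]
gripper_width: 28.0
time_s: 18.25
ee_pos: [550.9, -288.7, 86.1]
ee_rot: [-90.0, 0.0, -8.5]
force: [-1.3, 0.4, -0.0]
gripper_width: 63.3
time_s: 18.75
ee_pos: [550.2, -288.3, 216.9]
ee_rot: [-90.0, 0.1, -8.5]
force: [0.7, -0.4, 0.3]
gripper_width: 63.6
time_s: 19.25
ee_pos: [449.8, -141.3, 237.3]
ee_rot: [-90.0, -0.1, -8.6]
force: [0.7, 0.5, -0.1]
gripper_width: 64.2
time_s: 19.75
ee_pos: [471.0, -11.9, 237.0]
ee_rot: [-90.0, -0.1, -8.3]
force: [0.1, 0.0, 0.7]
gripper_width: 64.1
```

View pics/s9.png

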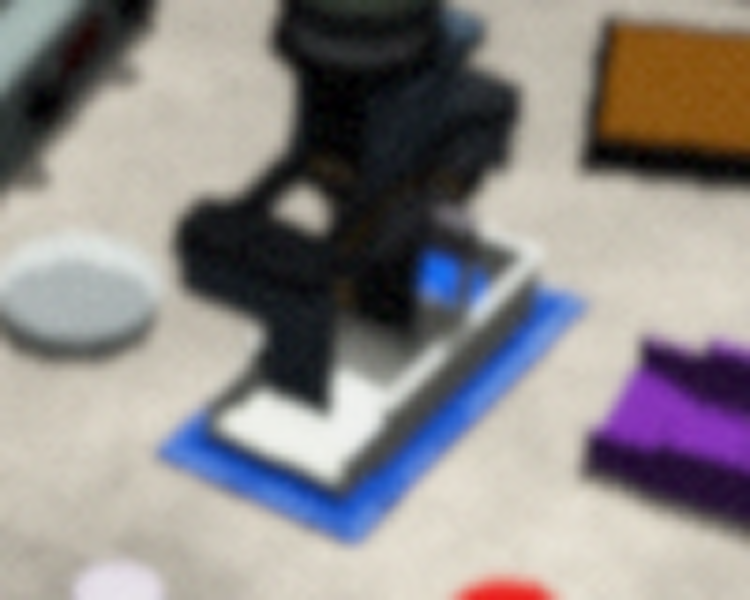

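View pics/t9.png

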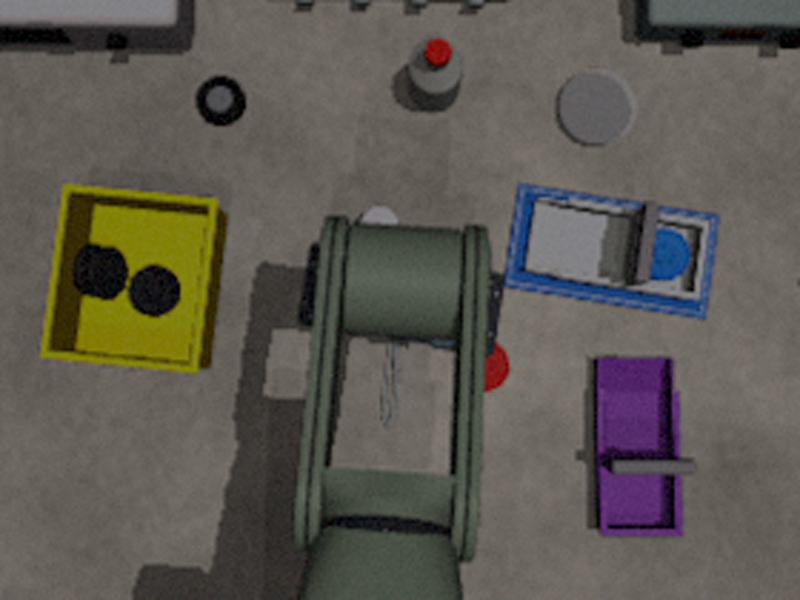

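```bash
python3 - <<'E'
from h import *
z=np.load('/tmp/t9.npz');d=z['d'];C=cloud('top',d)
sub=np.zeros(d.shape,bool); sub[165:230,350:440]=1
h=sub&(C[...,2]>109)&(C[...,2]<130)
W=np.array([onz('top',u,v,120)[:2] for v,u in np.argwhere(h)],np.float32)
r=cv2.minAreaRect(W);print(r,W.mean(0),np.median(C[h][:,2]))
a=np.radians(81.65);dv=np.array(r[0])-[553.9,-269.7];print('in mat',dv@[np.cos(a),np.sin(a)],dv@[-np.sin(a),np.cos(a)])
hsv=cv2.cvtColor(z['p'],cv2.COLOR_RGB2HSV)
k=(hsv[...,0]>22)&(hsv[...,0]<35)&(hsv[...,1]>150)&(C[...,2]>98)&(C[...,2]<122); k[:,:190]=0;k[:,265:]=0
W=np.array([onz('top',u,v,110)[:2] for v,u in np.argwhere(k)],np.float32); print('bin',cv2.minAreaRect(W)); print(state()['time_s'],state()['ee_pos'])
E
```

```text
((553.1571044921875, -285.82025146484375), (17.497268676757812, 91.84091186523438), 81.44803619384766) [ 553.0067  -286.10144] 118.5544148273019
in mat -16.05725077627294 -1.6059572015491033
bin ((503.93060302734375, 294.574462890625), (178.02442932128906, 197.6431121826172), 85.13872528076172)
19.85 [470.74305554 -13.92979219 236.72709018]
```

```bash
python3 - <<'E'
import numpy as np,cv2
p=np.load('/tmp/t9.npz')['p'][100:300,100:300]; cv2.imwrite('pics/t9b.png',cv2.convertScaleAbs(cv2.resize(p,None,fx=3,fy=3,interpolation=cv2.INTER_CUBIC)[:,:,::-1],alpha=2))
E
```

```text
(no output)
```

View pics/t9b.png

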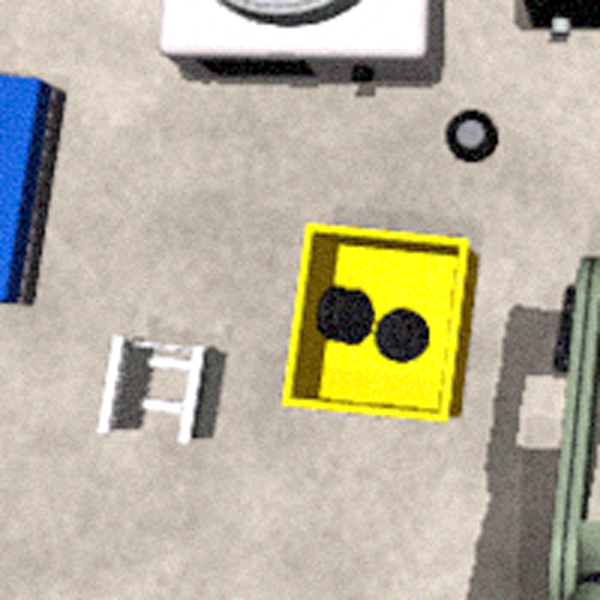

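No stray disc lies on the bench: the black shippers are in the bin at (345,315), the overlapping pair, and (402,335), and the bin hasn't moved. Handing in.

```bash
python3 -c "
from workcell import job
print(job.job_done())"
```

```text
the job is handed in; nothing more can be done
None
```

I tipped the used shippers into the yellow bin, set the tray back on its mat, let go and handed the job in at about 20 s. No verdict was reported.

I gripped the white tray by its bar, tipped it to 48° over the bin, lowered it onto the mat until I felt contact, and backed the arm away.

**Last checks:**
- **Tray:** the handle is about 16 mm to the -x side of the mat's centre and 1.6 mm off sideways, within 0.3° of square and facing as before. It stands at its original height.
- **Clean shippers:** the blue ones are still in their bay, though only the top one is visible.
- **Used shippers:** the used bay is empty and no black disc shows on the visible bench. Only two black blobs show in the bin. I counted the wall-side one as two overlapping discs from its double outline and sloping heights, so the third disc was not seen separately.
- **Bin:** it moved less than 1 mm.
- **Bystanders:** those visible in the last top view look undisturbed. The arm partly hid the lens can, and the mask box lay outside the crop; I didn't measure any of them.

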